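Free the last swing bolt of the studio steriliser

TASK

Unscrew the brass wing nut of the one swing bolt still standing in the lid, far enough to clear the cupped seat but not to the end of its thread, then swing the bolt out of its slot and press it down gently against its rubber rest, so that it stays there touching the rest. Do not force the bolt against the seat or the rest, and leave the things standing on the bench alone.

Things in the scene. Friction and masses are not known exactly. Their poses are not given: they have to be found in the camera images.
- pot: Fixed stainless steriliser, 200 mm wide; origin at the centre of its underside on the bench, z up. The standing swing bolt is on its -y side; 'outward' below means along the pot's -y. Lid top 138 mm high, lid edge radius 106 mm; black lid knob 40 mm wide, up to 164 mm high, at pot (0, 30) mm. Two other swing bolts, 120 degrees to either side, already lie out: not part of the work.
- eyebolt: Standing swing bolt with all it carries (steel, 8 mm thick, 116 mm from hinge axis to top). Origin on its hinge axis, at pot (0, -125, 50) mm; z along the bolt to its free end, x the hinge axis (the pot's x). With the nut still caught it tips out only 2.5 mm at the rim, then stops.
- bolt (a joint): Angle of the swing bolt (rad): 0 upright in the slot, grows as it swings outward and down. The hinge is stiff (0.12 N m): the bolt stays where it is left. It meets its rest between 1.0 and 1.45 rad, different every time and not measured.
- nut (a joint): Turn of the wing nut (rad): 0 tight, starts at 0 to 0.5, grows as loosened, counter-clockwise from above. Rises 2.55 mm per rad (coarse thread), friction 0.08 N m; underside 90.5 mm from the hinge axis at 0. The bolt can swing out once the nut is about 0.5 mm over the rim: somewhere between 0.9 and 2.7 rad. It must never pass 3.6 rad (the end of the thread is at 4.0).
- wings (a point): Centre of the brass wing nut's wings, on the bolt's axis, 19 mm above the nut's underside. x along the wings, y across them, z up the bolt. Two upright wings 10 mm thick, 46 mm tip to tip with an 8 mm gap in the middle, from 10 mm below to 10 mm above this point; below them a round collar 20 mm wide. Grip across y.
- jar: Bystander: green jar with white cap, 68 mm wide, 85 mm tall, origin at the centre of its underside.
- cup_stand: Bystander: round steel ink-cup stand, 92 mm wide, 54 mm tall, origin at the centre of its underside.
- grip_tube: Bystander: red ribbed grip tube standing upright, 26 mm wide, 75 mm tall, origin at the centre of its underside.
- lug (a point): Lid lug where the upright bolt passes, at pot (0, -125, 135) mm; pot's axes: two prongs, 12 mm slot along y, open outward. On them an aluminium cupped seat, 36 mm wide; its outer rim (3 mm thick, both sides of the slot, inner face 12.5 mm outward of the upright bolt's axis) catches the nut. Rim top 142.5 to 146.5 mm high, varies, not measured: feel for it. Over 25 N on it is too much.
- rest (a point): Point on the bolt's hinge axis, fixed, pot's axes. Below it is the rest: a blue stop arm reaching outward and down, with a sprung black rubber pad (18 mm wide) that the bolt's shank meets 61 mm from the hinge. The pad is sprung at 4 N/mm; over 20 N on it is too much. Pressed (over 2 N) and let go, the bolt stays touching it lightly.

How it is judged (in metres and radians):
On the way, in this order (a step that is already met when the one before it is completed fails the run):
1. the wing nut is loosened while the bolt stands in the slot (value of joint nut above 0.75 rad and value of joint bolt below 0.2 rad), for 0.1 s.
2. the bolt is swung out of the slot (value of joint bolt above 0.6 rad), for 0.1 s.
3. the bolt is pressed against its rubber rest (value of joint bolt above 0.9 rad and contact force between eyebolt and pot above 2 N), for 0.1 s.
At the end, for the whole second after the job is handed in: The bolt lies swung out (more than 0.95 rad), at rest, released and still touching its rubber rest (over 0.2 N); the nut is loosened but still on its thread (0.75 to 3.6 rad) (value of joint bolt above 0.95 rad and contact force between eyebolt and pot above 0.2 N and velocity of joint bolt between -0.05 and 0.05 rad/s and value of joint nut between 0.75 and 3.6 rad).
It fails at once if the bolt or nut is forced against the seat with more than 25 N (contact force between eyebolt and pot above 25 N).
It fails at once if the bolt is pressed on its rest with more than 20 N (value of joint bolt above 0.9 rad and contact force between eyebolt and pot above 20 N).
It fails at once if the nut is run to the end of its thread (value of joint nut above 3.6 rad).
It fails at once if a bystander is moved by more than 20 mm (distance of any of jar, cup_stand, grip_tube from where it was at the start of the episode above 0.02 m).
It also fails if it takes over 72 s, if anything falls off the work surface, if the arm or the gripper's body presses on something with over 40 N, if the wrist force passes 120 N, or if a joint passes its speed limit or range.

ROBOT

A 6-joint arm with a two-finger parallel gripper is mounted at the origin on the work surface. World frame = base frame: x ahead of the robot, y to its left, z up, the work surface at z = 0. Lengths are in m, angles in degrees, forces in N, time in s.
With the tool pointing down it reaches from about 0.375 to 0.9 m from the base axis. Payload 3.1 kg.
Tool frame: the origin (TCP) lies at the very end of the fingers, on their centre line; the grasp point (between the pads) lies 19 mm behind it; z points along the fingers, y is the line along which they close (so a half turn about z gives the same grasp; the last joint's range is limited). The gripper opens to 87 mm and grips with 3 to 60 N. Pads are 19 mm wide; open, the fingers measure 117 mm over their backs; the gripper's body (75 mm by 190 mm) begins 51 mm behind the grasp point.
Start: joints at [-84.54, 30.224, 82.088, -0, 67.689, -10.227], TCP at [0.169, -0.602, 0.196] pointing down, gripper open.
Joint ranges: [-176.69, 176.69], [-43.24, 126.21], [12.49, 139.97], [-82, 262], [0, 151.66], [-163.58, 163.58]. Speed limits (degrees/s): [159.86, 159.86, 180, 180, 180, 180].

INTERFACE

Orientations are given as a 3x3 rotation matrix whose columns are the frame's x, y, z axes.
In Python, from rig import bot gives the robot as it stands.
- The arm moves only by the tool move_arm, never from a script. Its argument "increments" is a list of rows, each an object with "xyz": the shift along the tool's x, y, z in mm, a list of three; "roll": the turn about the tool's z in rad; "grip": the opening in per cent of the stroke, from 0 (shut) to 100 (fully open). A call has 1 to 5 rows; each row shifts and turns the commanded pose from where the row before left it, along the tool's axes as they then stand; what a row does not reach is not made up. A row lasts 1/12 s, in which the tool goes at most 41.7 mm and 7.16 degrees, less where a joint would pass 70% of its speed; a pose out of reach is approached as far as the arm can. A call is refused whole if a number of a shift passes 41.7 or a number of a turn 0.125, either way. A call with a gripper value outside its range is refused whole. The fingers move at their own pace and stop on an object; the grip force is fixed at half the most. Time passes only in rows, so rows that do not move let the fingers close. It gives the time, the measured TCP pose, the force, the opening and the grip force at its end, in the units of the state.
- bot.read_state(): the state, without advancing time (a new reading comes with each control period).
- bot.capture(name): name is "side" or "top" or "wrist"; returns (picture, depth): 480x640x3 uint8, red, green, blue; 480x640 float32, m along the optical axis (not along the pixel's ray), 0 where there is no reading.
- bot.camera_model(name): a dict with "intrinsics" (3x3 intrinsics, pixels), "rvec" (rotation vector, rad) and "tvec" (3), from world to camera coordinates, as OpenCV has them; the wrist camera has in their place "tool_from_camera" (4x4, takes a point from camera to tool coordinates, whose origin is the TCP and whose axes are the flange's). Camera axes: x right, y down, z forward; pixel columns grow to the right and rows downward; lengths in m; the calibration is good to about 2 mm. The wrist camera is an equidistant fisheye: a pixel r from the principal point sees the ray r / f radians off the axis. A picture is of the moment at which its call begins: read the wrist's pose just before it. camera_model takes no time and is no camera call.
- bot.hand_in(): hands the job in; it is judged then, once.
Trained networks look in the newest picture that a camera, given by its name, has taken for a name from the list of things; names that differ only in an ending like _2 or _b are one class to them, and where a whole thing is asked for, a point or a joint stands for the part that bears it (a point fixed in the world has none). Each returns a list of dicts, best first, with "conf" (0 to 1); they miss things now and then, are a little off and sometimes report something else, mostly with a low value. They report only what shows in the picture. A call takes as long as a camera call.
- bot.spot_in(label, camera): "at" ([x, y, z] in m, in the coordinates of the camera as it stood for that picture, good to about 4 mm: the middle of the surface that is visible of it).
- bot.trace(label, camera): "mask" (480x640 bool, what is visible of it).
The state is a dict: "time_s": time; "joint_positions": joint angles; "qvel": joint speeds; "tau": joint torques, N m; "position": TCP position; "tcp_rot": TCP orientation; "force": force on the tool from outside, world axes, zero at the start; "moment": the same for the moment, N m; "opening": opening from 0.0 (shut) to 1.0 (fully open); "grasp_force": force on a finger pad.
Only numpy, scipy, OpenCV 4.12 (cv2) and the standard library are available. Lean on these libraries where they do the work, as an engineer would, in place of code of your own. Each camera call takes 0.05 s, during which the arm holds its last target. There are 200 camera calls.

## Working session

There is one attempt and no reset: what is moved stays moved. The work goes in short steps, Python scripts to look and compute and a tool call to move; the robot and the scene stay as the last step left them, time stands still between calls to the robot, and variables do not carry over. Pictures are saved under pics/ and viewed, at most 10 in all, crops included, and the job is handed in when it is done.

Besides the shell and the picture viewer there is one more tool, called after "Call:" in YAML: its name, and indented under it one key for each argument. move_arm: Moves the arm, as the interface text tells. Its arguments: {"type":"object","properties":{"increments":{"type":"array"}},"required":["increments"]}

```bash
ls; mkdir -p pics; cat > h.py <<'E'
import numpy as np,cv2
from rig import bot
def w2(name,p):
    m=bot.camera_model(name)
    if name=="wrist":
        s=bot.read_state();T=np.array(m["tool_from_camera"]);p=T[:3,:3]@p+T[:3,3]
        return np.array(s["tcp_rot"])@p+np.array(s["position"])
    R=cv2.Rodrigues(np.array(m["rvec"],float))[0];return R.T@(np.array(p)-np.array(m["tvec"]).ravel())
def save(im,f): cv2.imwrite("pics/"+f,im[:,:,::-1])
E
python3 - <<'E'
from h import *
np.set_printoptions(precision=4,suppress=True)
s=bot.read_state();print({k:np.round(s[k],3) for k in s})
ims=[]
for c in ["side","top"]:
    im,d=bot.capture(c);ims.append(im)
    for l in ["pot","eyebolt","wings","jar","cup_stand","grip_tube","lug"]:
        try: print(c,l,[(round(r["conf"],2),w2(c,r["at"])) for r in bot.spot_in(l,c)[:2]])
        except Exception as e: print(l,e)
for c,im in zip(["side","top"],ims): save(im,c+"0.png")
E
```

```text
pics
{'time_s': np.float64(0.0), 'joint_positions': array([-84.542,  30.278,  82.157,  -0.001,  67.688, -10.228]), 'qvel': array([-0.067, -0.076,  0.015, -0.162,  0.049, -0.027]), 'tau': array([ -0.   , -44.004, -17.659,   0.063,   0.058,  -0.   ]), 'position': array([ 0.169, -0.601,  0.195]), 'tcp_rot': array([[ 0.963,  0.27 , -0.   ],
       [ 0.27 , -0.963,  0.002],
       [ 0.   , -0.002, -1.   ]]), 'force': array([-0.161,  0.476,  0.049]), 'moment': array([-0.014, -0.046, -0.01 ]), 'grasp_force': np.float64(0.0), 'opening': np.float64(1.003)}
side pot [(0.6, array([0.5234, 0.1207, 0.1032]))]
side eyebolt [(0.98, array([0.5451, 0.061 , 0.1483]))]
side wings [(0.49, array([0.5464, 0.0582, 0.1587]))]
side jar [(0.68, array([ 0.6872, -0.3548,  0.0585]))]
side cup_stand [(0.68, array([ 0.4422, -0.3681,  0.04  ]))]
side grip_tube [(0.71, array([ 0.5614, -0.3788,  0.0433])), (0.35, array([0.5485, 0.0583, 0.149 ]))]
side lug [(0.9, array([0.52  , 0.1181, 0.1006]))]
top pot [(0.81, array([0.5403, 0.1869, 0.134 ]))]
top eyebolt [(0.87, array([0.5488, 0.0638, 0.1676])), (0.75, array([0.5356, 0.1881, 0.1324]))]
top wings [(0.8, array([0.5488, 0.0693, 0.1674])), (0.71, array([0.5426, 0.1915, 0.1374]))]
top jar [(0.97, array([ 0.6965, -0.3254,  0.0859]))]
top cup_stand []
top grip_tube [(0.68, array([ 0.5638, -0.3666,  0.0468]))]
top lug [(0.86, array([0.5426, 0.1921, 0.1376]))]
```

View pics/side0.png

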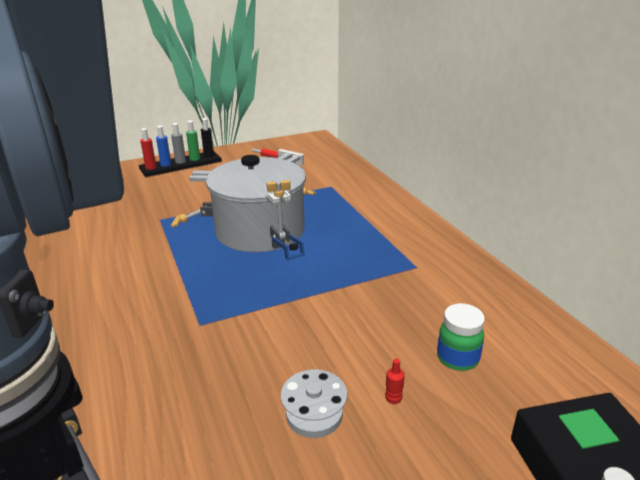

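View pics/top0.png

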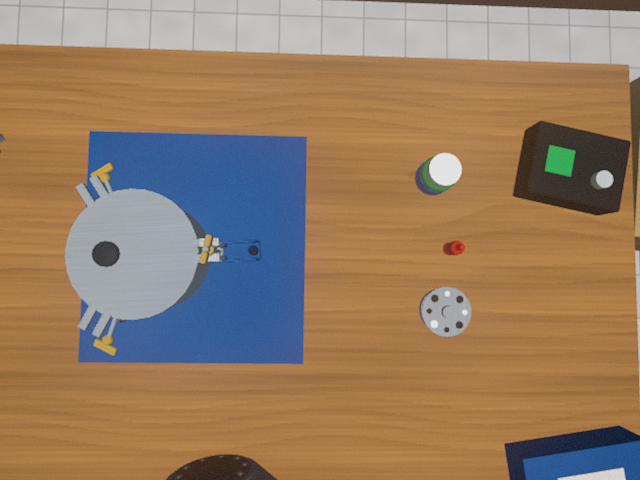

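Side view: pot at about (258,205), standing bolt with its wings at (280,188) and rest at (290,248). The bystanders are far off in the foreground. Top view: knob (105,253), lid centre about (132,253) and wings (207,249), so outward is roughly world -y.

```bash
cat >> h.py <<'E'
def cloud(c,mask,d):
    m=bot.camera_model(c);K=np.array(m["intrinsics"]);v,u=np.nonzero(mask&(d>0));z=d[v,u]
    p=np.c_[(u-K[0,2])/K[0,0]*z,(v-K[1,2])/K[1,1]*z,z]
    R=cv2.Rodrigues(np.array(m["rvec"],float))[0];return (p-np.array(m["tvec"]).ravel())@R
E
python3 - <<'E'
from h import *
np.set_printoptions(precision=4,suppress=True)
im,d=bot.capture("top")
al=cloud("top",np.ones(d.shape,bool),d)
# lid rim: points z in .128-.15
near=al[(abs(al[:,0]-.54)<.13)&(abs(al[:,1]-.19)<.13)]
lid=near[(abs(near[:,2]-.138)<.012)]
print("lid z",np.median(lid[:,2]),len(lid))
h=cv2.convexHull(lid[:,:2].astype(np.float32))
print("circle",cv2.minEnclosingCircle(h),lid.min(0),lid.max(0))
kn=near[(near[:,2]>.155)&(near[:,1]>.15)];print("knob",(kn.min(0)+kn.max(0))/2,kn.mean(0),len(kn))
hs=cv2.cvtColor(im,cv2.COLOR_RGB2HSV);g=(hs[...,0]>12)&(hs[...,0]<30)&(hs[...,1]>110)
w=np.zeros_like(g);w[225:275,190:225]=1
p=cloud("top",g&w,d);p=p[(p[:,2]>.145)&(p[:,2]<.185)]
r=cv2.minAreaRect(p[:,:2].astype(np.float32)*1000);print("wings",len(p),p.mean(0),r,p.max(0),p.min(0))
_,_,vt=np.linalg.svd(p[:,:2]-p[:,:2].mean(0));print("dir",np.degrees(np.arctan2(vt[0,1],vt[0,0])))
E
```

```text
lid z 0.1356238378100216 14112
circle ((0.5412282347679138, 0.19640225172042847), 0.1382291167974472) [0.41   0.06   0.1262] [0.6679 0.2956 0.1499]
knob [0.54   0.2196 0.1609] [0.5398 0.2177 0.1627] 555
wings 164 [0.5488 0.0629 0.1646] ((548.333740234375, 62.279022216796875), (12.071682929992676, 43.28810119628906), 79.35279083251953) [0.5697 0.0714 0.1722] [0.528  0.0562 0.1454]
dir 168.3132047672534
```

Call:
move_arm:
  increments:
    - {"xyz": [27.2, -26.8, -2], "roll": 0, "grip": 100}
    - {"xyz": [27.2, -26.8, -2], "roll": 0, "grip": 100}
    - {"xyz": [27.2, -26.8, -2], "roll": 0, "grip": 100}
    - {"xyz": [27.2, -26.8, -2], "roll": 0, "grip": 100}
    - {"xyz": [27.2, -26.8, -2], "roll": 0, "grip": 100}

```text
time_s: 1.27
position: [0.2642, -0.4344, 0.2062]
tcp_rot: [[0.963, 0.27, 0.0], [0.27, -0.963, -0.0], [0.0, 0.0, -1.0]]
force: [1.2, 0.0, -0.2]
opening: 0.997
grasp_force: 0.0
```

Call:
move_arm:
  increments:
    - {"xyz": [27.2, -26.8, -2], "roll": 0, "grip": 100}
    - {"xyz": [27.2, -26.8, -2], "roll": 0, "grip": 100}
    - {"xyz": [27.2, -26.8, -2], "roll": 0, "grip": 100}
    - {"xyz": [27.2, -26.8, -2], "roll": 0, "grip": 100}
    - {"xyz": [27.2, -26.8, -2], "roll": 0, "grip": 100}

```text
time_s: 1.68
position: [0.3591, -0.2686, 0.2164]
tcp_rot: [[0.963, 0.27, 0.001], [0.27, -0.963, -0.001], [0.0, 0.001, -1.0]]
force: [0.4, -0.4, 0.0]
opening: 0.997
grasp_force: 0.0
```

Call:
move_arm:
  increments:
    - {"xyz": [27.2, -26.8, -2], "roll": 0, "grip": 100}
    - {"xyz": [27.2, -26.8, -2], "roll": 0, "grip": 100}
    - {"xyz": [27.2, -26.8, -2], "roll": 0, "grip": 100}
    - {"xyz": [27.2, -26.8, -2], "roll": 0, "grip": 100}
    - {"xyz": [27.2, -26.8, -2], "roll": 0, "grip": 100}

```text
time_s: 2.1
position: [0.4539, -0.1026, 0.2265]
tcp_rot: [[0.963, 0.27, 0.001], [0.27, -0.963, -0.0], [0.001, 0.001, -1.0]]
force: [0.2, -0.2, 0.4]
opening: 0.996
grasp_force: 0.0
```

Call:
move_arm:
  increments:
    - {"xyz": [27.2, -26.8, -2], "roll": 0, "grip": 100}
    - {"xyz": [27.2, -26.8, -2], "roll": 0, "grip": 100}
    - {"xyz": [27.2, -26.8, -2], "roll": 0, "grip": 100}
    - {"xyz": [27.2, -26.8, -2], "roll": 0, "grip": 100}
    - {"xyz": [27.2, -26.8, -2], "roll": 0, "grip": 100}

```text
time_s: 2.52
position: [0.5485, 0.0634, 0.2364]
tcp_rot: [[0.963, 0.271, 0.0], [0.271, -0.963, -0.0], [0.0, 0.0, -1.0]]
force: [0.5, -0.8, 0.1]
opening: 0.999
grasp_force: 0.0
```

Call:
move_arm:
  increments:
    - {"xyz": [0, 0, 0], "roll": 0.12, "grip": 60}
    - {"xyz": [0, 0, 0], "roll": 0.12, "grip": 60}
    - {"xyz": [0, 0, 0], "roll": 0.12, "grip": 60}
    - {"xyz": [0, 0, 0], "roll": 0.12, "grip": 60}
    - {"xyz": [0, 0, 0], "roll": 0, "grip": 60}

```text
time_s: 2.93
position: [0.5478, 0.0617, 0.2361]
tcp_rot: [[0.978, -0.206, 0.0], [-0.206, -0.978, -0.0], [0.0, 0.0, -1.0]]
force: [0.5, -0.1, 0.2]
opening: 0.71
grasp_force: 0.0
```

```bash
python3 - <<'E'
from h import *
np.set_printoptions(precision=4,suppress=True)
s=bot.read_state();print(s["time_s"],s["position"],s["tcp_rot"],s["joint_positions"],s["opening"],s["force"])
im,d=bot.capture("wrist")
m=bot.camera_model("wrist");print(m)
for l in ["wings","eyebolt","lug"]: print(l,[(round(r["conf"],2),w2("wrist",r["at"])) for r in bot.spot_in(l,"wrist")[:2]])
save(im,"w1.png")
E
```

```text
2.9333 [0.5478 0.0617 0.2361] [[ 0.9785 -0.2063  0.    ]
 [-0.2063 -0.9785 -0.    ]
 [ 0.      0.     -1.    ]] [-5.1928 21.8707 90.0097 -0.0002 68.119  96.7128] 0.709627559703764 [ 0.5219 -0.0551  0.172 ]
{'intrinsics': array([[371.6483,   0.    , 320.1746],
       [  0.    , 371.6483, 243.674 ],
       [  0.    ,   0.    ,   1.    ]]), 'tool_from_camera': array([[-0.0008, -0.9693, -0.2461,  0.0671],
       [ 1.    , -0.0008, -0.0002,  0.0002],
       [ 0.    , -0.2461,  0.9693, -0.1893],
       [ 0.    ,  0.    ,  0.    ,  1.    ]])}
wings [(0.64, array([0.5458, 0.0645, 0.176 ]))]
eyebolt [(0.69, array([0.5511, 0.0626, 0.1656]))]
lug [(0.67, array([0.5718, 0.1521, 0.1369]))]
```

View pics/w1.png

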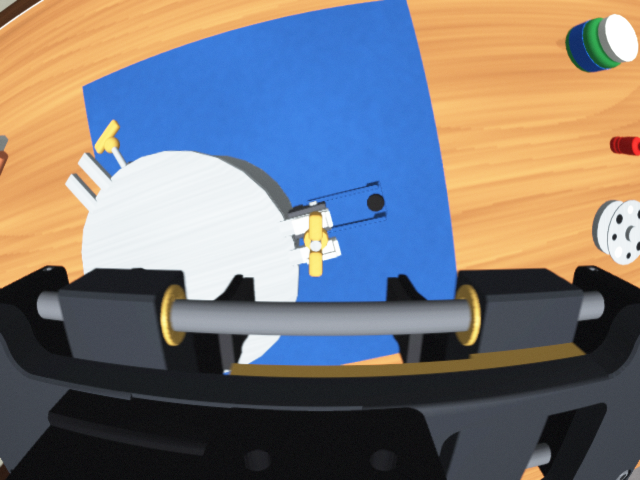

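```bash
cat >> h.py <<'E'
def wcloud(mask,d,s):
    m=bot.camera_model("wrist");K=np.array(m["intrinsics"]);v,u=np.nonzero(mask&(d>0));z=d[v,u]
    a=(u-K[0,2])/K[0,0];b=(v-K[1,2])/K[1,1];r=np.hypot(a,b)+1e-9;k=np.tan(r)/r
    p=np.c_[a*k*z,b*k*z,z];T=np.array(m["tool_from_camera"]);p=p@T[:3,:3].T+T[:3,3]
    return p@np.array(s["tcp_rot"]).T+np.array(s["position"])
def wings(s,im,d):
    hs=cv2.cvtColor(im,cv2.COLOR_RGB2HSV);g=(hs[...,0]>12)&(hs[...,0]<32)&(hs[...,1]>100)
    p=wcloud(g,d,s);o=np.array([.5486,.0629])
    p=p[(np.hypot(*(p[:,:2]-o).T)<.04)&(p[:,2]>.14)&(p[:,2]<.2)]
    zt=np.percentile(p[:,2],95);t=p[p[:,2]>zt-.004]
    r=cv2.minAreaRect(t[:,:2].astype(np.float32)*1000)
    _,_,vt=np.linalg.svd(t[:,:2]-t[:,:2].mean(0))
    return len(t),zt,t.mean(0),r,np.degrees(np.arctan2(vt[0,1],vt[0,0]))
E
python3 - <<'E'
from h import *
np.set_printoptions(precision=4,suppress=True)
s=bot.read_state();im,d=bot.capture("wrist");print(wings(s,im,d))
p=wcloud(np.ones(d.shape,bool),d,s)
q=p[(abs(p[:,0]-.5486)<.05)&(p[:,1]>.10)&(p[:,1]<.16)];print("lid z",np.median(q[:,2]),len(q))
E
```

```text
(616, np.float64(0.17144275100230638), array([0.55  , 0.0647, 0.1701]), ((549.3374633789062, 65.01960754394531), (9.23033332824707, 44.936424255371094), 78.28878021240234), np.float64(168.2438906914929))
lid z 0.3561167948627142 23845
```

The wrist view shows the wings at (316,245), upright in the picture and so aligned with the tool's x. The rest pad is at (375,202). Descending around the wings now.

Call:
move_arm:
  increments:
    - {"xyz": [0.8, -2, 18], "roll": 0, "grip": 40}
    - {"xyz": [0, 0, 18], "roll": 0, "grip": 40}
    - {"xyz": [0, 0, 18], "roll": 0, "grip": 40}
    - {"xyz": [0, 0, 15], "roll": 0, "grip": 40}
    - {"xyz": [0, 0, 0], "roll": 0, "grip": 40}

```text
time_s: 3.6
position: [0.5466, 0.0633, 0.1642]
tcp_rot: [[0.979, -0.204, -0.007], [-0.204, -0.979, 0.001], [-0.007, 0.001, -1.0]]
force: [-0.7, -0.2, -0.3]
opening: 0.414
grasp_force: 0.0
```

Call:
move_arm:
  increments:
    - {"xyz": [0, 0, 6], "roll": 0, "grip": 22}
    - {"xyz": [0, 0, 6], "roll": 0, "grip": 22}
    - {"xyz": [0, 0, 0], "roll": 0, "grip": 22}
    - {"xyz": [0, 0, 0], "roll": 0, "grip": 22}
    - {"xyz": [0, 0, 0], "roll": 0, "grip": 22}

```text
time_s: 4.02
position: [0.5495, 0.0632, 0.1557]
tcp_rot: [[0.979, -0.205, 0.001], [-0.205, -0.979, -0.0], [0.001, -0.0, -1.0]]
force: [-0.2, -0.1, 0.6]
opening: 0.227
grasp_force: 0.0
```

```bash
python3 - <<'E'
from h import *
np.set_printoptions(precision=4,suppress=True)
s=bot.read_state();im,d=bot.capture("wrist");print(s["time_s"],s["position"],s["opening"],s["force"]);save(im[150:390,200:440].repeat(2,0).repeat(2,1),"w2.png");print(wings(s,im,d))
E
```

```text
4.0167 [0.5495 0.0632 0.1557] 0.227209982769251 [-0.1976 -0.0571  0.5916]
(777, np.float64(0.1712295866046588), array([0.5602, 0.0626, 0.1699]), ((556.46728515625, 63.49452209472656), (9.572074890136719, 30.478490829467773), 78.42265319824219), np.float64(167.37626310230797))
```

View pics/w2.png

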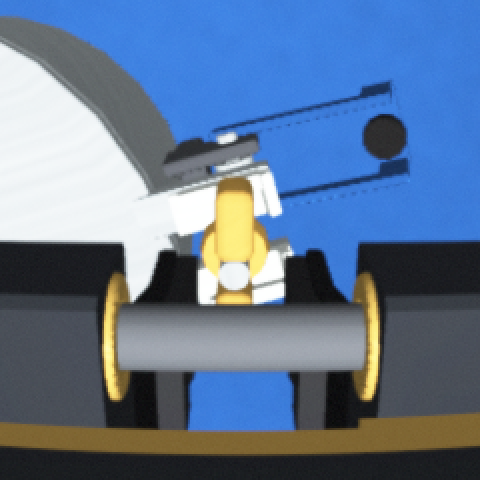

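The crop shows the wings at x≈235, against the gripper centre plane at 241, so they are about 1 mm inward. I'll close in stages and watch the side force.

Call:
move_arm:
  increments:
    - {"xyz": [0, 0, 0.5], "roll": 0, "grip": 17}
    - {"xyz": [0, 0, 0], "roll": 0, "grip": 17}
    - {"xyz": [0, 0, 0], "roll": 0, "grip": 17}

```text
time_s: 4.32
position: [0.5491, 0.0632, 0.1548]
tcp_rot: [[0.979, -0.205, 0.0], [-0.205, -0.979, -0.0], [0.0, -0.0, -1.0]]
force: [-0.3, 0.2, 0.2]
opening: 0.182
grasp_force: 0.0
```

Call:
move_arm:
  increments:
    - {"xyz": [0, 0, 0], "roll": 0, "grip": 15}
    - {"xyz": [0, 0, 0], "roll": 0, "grip": 15}

```text
time_s: 4.48
position: [0.5491, 0.0632, 0.1546]
tcp_rot: [[0.979, -0.205, 0.0], [-0.205, -0.979, 0.0], [0.0, -0.0, -1.0]]
force: [1.0, 0.1, -0.3]
opening: 0.154
grasp_force: 0.0
```

Call:
move_arm:
  increments:
    - {"xyz": [0, 0, 0], "roll": 0, "grip": 14}
    - {"xyz": [0, 0, 0], "roll": 0, "grip": 14}

```text
time_s: 4.65
position: [0.549, 0.0632, 0.1545]
tcp_rot: [[0.979, -0.205, -0.0], [-0.205, -0.979, -0.0], [-0.0, 0.0, -1.0]]
force: [-0.5, 0.8, 0.1]
opening: 0.148
grasp_force: 0.0
```

Call:
move_arm:
  increments:
    - {"xyz": [0, 0, 0], "roll": 0, "grip": 13}
    - {"xyz": [0, 0, 0], "roll": 0, "grip": 13}

```text
time_s: 4.82
position: [0.549, 0.0632, 0.1545]
tcp_rot: [[0.979, -0.205, -0.0], [-0.205, -0.979, 0.0], [-0.0, 0.0, -1.0]]
force: [0.2, 0.0, -0.3]
opening: 0.134
grasp_force: 0.0
```

Call:
move_arm:
  increments:
    - {"xyz": [0, 0, 0], "roll": 0, "grip": 12}
    - {"xyz": [0, 0, 0], "roll": 0, "grip": 12}

```text
time_s: 4.98
position: [0.549, 0.0632, 0.1545]
tcp_rot: [[0.979, -0.205, -0.0], [-0.205, -0.979, -0.0], [-0.0, 0.0, -1.0]]
force: [0.2, -0.3, -0.6]
opening: 0.12
grasp_force: 0.0
```

Call:
move_arm:
  increments:
    - {"xyz": [0, 0, 0], "roll": 0, "grip": 9}
    - {"xyz": [0, 0, 0], "roll": 0, "grip": 6}
    - {"xyz": [0, 0, 0], "roll": 0, "grip": 3}
    - {"xyz": [0, 0, 0], "roll": 0, "grip": 0}

```text
time_s: 5.32
position: [0.549, 0.0632, 0.1545]
tcp_rot: [[0.979, -0.205, -0.0], [-0.205, -0.979, 0.0], [-0.0, -0.0, -1.0]]
force: [-0.3, 0.3, 0.6]
opening: 0.027
grasp_force: 0.0
```

```bash
python3 - <<'E'
from h import *
np.set_printoptions(precision=4,suppress=True)
s=bot.read_state();print(s["position"],s["opening"],s["grasp_force"],s["force"])
im,d=bot.capture("wrist");im2,_=bot.capture("side")
save(np.hstack([cv2.resize(im[170:350,230:410],(400,400)),cv2.resize(im2[140:260,220:340],(400,400))]),"w3.png")
E
```

```text
[0.549  0.0632 0.1545] 0.02696237227512433 0.0 [-0.3481  0.3205  0.5778]
```

View pics/w3.png

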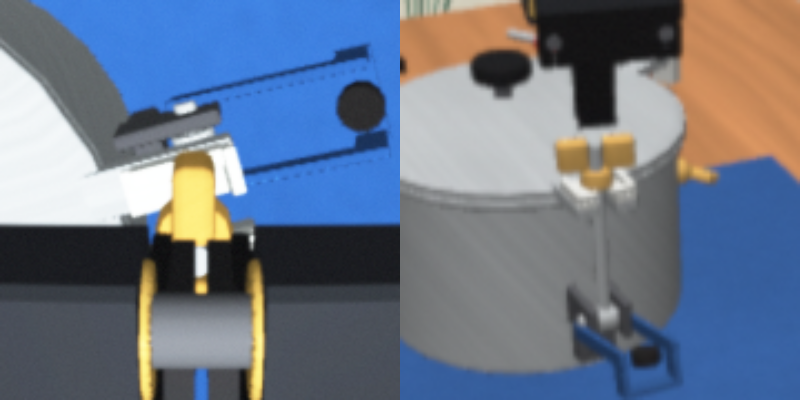

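```bash
python3 - <<'E'
from h import *
for c in ["side"]:
    m=bot.camera_model(c)
    P=np.array([[.549,.0632,.1545],[.549,.0632,.1735],[.549,.0640,.1705],[.549,.0640,.1505],[.572,.0593,.1705],[.549,.09,.1545],[.5403,.2187,.164]])
    q=cv2.projectPoints(P,np.array(m["rvec"],float),np.array(m["tvec"],float),np.array(m["intrinsics"]),None)[0].reshape(-1,2)
    print(np.round(q,1)); print(np.round((q-[220,140])/.3+[400,0]))
R=cv2.Rodrigues(np.array(m["rvec"],float))[0];print(-R.T@np.array(m["tvec"]).ravel())
E
```

```text
[[278.5 187.9]
 [278.1 179. ]
 [278.  180.2]
 [278.5 189.6]
 [290.  179.1]
 [274.  182.6]
 [250.2 156.4]]
[[595. 160.]
 [594. 130.]
 [593. 134.]
 [595. 165.]
 [633. 130.]
 [580. 142.]
 [501.  55.]]
[ 0.24494307 -0.85671026  0.60965402]
```

```bash
python3 - <<'E'
from h import *
np.set_printoptions(precision=3,suppress=True)
im,d=bot.capture("side")
for v in range(158,196,2):
    row=[]
    for u in (276,279,282):
        mk=np.zeros(d.shape,bool);mk[v,u]=1;p=cloud("side",mk,d);row.append((p[0] if len(p) else None, im[v,u].tolist()))
    print(v,row)
im,d=bot.capture("top")
hs=im.max(2);mk=np.zeros(d.shape,bool);mk[200:300,180:240]=1
p=cloud("top",mk,d);q=p[(np.hypot(p[:,0]-.549,p[:,1]-.063)<.03)];print(np.percentile(q[:,2],[1,5,25,50,75,95]))
E
```

```text
158 [(array([ 0.519, -0.021,  0.253]), [21, 20, 22]), (array([ 0.525, -0.02 ,  0.252]), [18, 18, 19]), (array([ 0.53 , -0.022,  0.251]), [20, 20, 21])]
160 [(array([0.543, 0.052, 0.218]), [17, 16, 16]), (array([0.548, 0.049, 0.218]), [20, 20, 21]), (array([0.553, 0.047, 0.218]), [22, 21, 20])]
162 [(array([0.542, 0.049, 0.215]), [19, 20, 20]), (array([0.548, 0.051, 0.213]), [20, 19, 20]), (array([0.554, 0.048, 0.213]), [19, 19, 20])]
164 [(array([0.543, 0.053, 0.21 ]), [19, 18, 20]), (array([0.549, 0.053, 0.208]), [19, 19, 20]), (array([0.553, 0.046, 0.21 ]), [20, 20, 22])]
166 [(array([0.543, 0.053, 0.206]), [19, 20, 21]), (array([0.548, 0.051, 0.205]), [20, 20, 20]), (array([0.554, 0.05 , 0.205]), [20, 20, 21])]
168 [(array([0.543, 0.055, 0.201]), [22, 20, 22]), (array([0.548, 0.051, 0.201]), [19, 20, 20]), (array([0.554, 0.051, 0.2  ]), [20, 19, 22])]
170 [(array([0.542, 0.053, 0.198]), [21, 21, 21]), (array([0.548, 0.052, 0.197]), [20, 20, 22]), (array([0.553, 0.049, 0.197]), [21, 19, 21])]
172 [(array([0.543, 0.054, 0.193]), [20, 21, 21]), (array([0.549, 0.054, 0.192]), [19, 18,
[... 1035 characters left out ...]
18, 118]), (array([0.554, 0.057, 0.16 ]), [154, 120, 66])]
188 [(array([0.543, 0.059, 0.157]), [128, 107, 77]), (array([0.548, 0.059, 0.156]), [119, 121, 122]), (array([0.555, 0.06 , 0.155]), [146, 114, 62])]
190 [(array([0.543, 0.061, 0.152]), [153, 124, 82]), (array([0.549, 0.06 , 0.151]), [135, 130, 123]), (array([0.555, 0.06 , 0.151]), [170, 133, 75])]
192 [(array([0.542, 0.058, 0.149]), [202, 158, 89]), (array([0.548, 0.058, 0.149]), [212, 166, 96]), (array([0.554, 0.057, 0.147]), [175, 137, 77])]
194 [(array([0.542, 0.059, 0.145]), [169, 133, 74]), (array([0.546, 0.054, 0.146]), [174, 135, 75]), (array([0.553, 0.056, 0.144]), [149, 117, 68])]
[-0.002 -0.001  0.001  0.051  0.273  0.284]
```

The side depth shows the true fingertips at z≈0.179, about 24 mm above the reported TCP. The fingers therefore closed above the wings. I'll reopen and descend in small steps, watching the force.

Call:
move_arm:
  increments:
    - {"xyz": [0, 0, 0], "roll": 0, "grip": 25}
    - {"xyz": [0, 0, 0], "roll": 0, "grip": 25}
    - {"xyz": [0, 0, 0], "roll": 0, "grip": 25}
    - {"xyz": [0, 0, 0], "roll": 0, "grip": 25}

```text
time_s: 5.85
position: [0.549, 0.0632, 0.1545]
tcp_rot: [[0.979, -0.205, -0.0], [-0.205, -0.979, 0.0], [-0.0, -0.0, -1.0]]
force: [-0.3, -0.1, -0.0]
opening: 0.205
grasp_force: 0.0
```

Call:
move_arm:
  increments:
    - {"xyz": [0, 0, 2], "roll": 0, "grip": 25}
    - {"xyz": [0, 0, 2], "roll": 0, "grip": 25}
    - {"xyz": [0, 0, 1], "roll": 0, "grip": 25}
    - {"xyz": [0, 0, 0], "roll": 0, "grip": 25}

```text
time_s: 6.18
position: [0.5487, 0.0632, 0.1491]
tcp_rot: [[0.979, -0.205, -0.001], [-0.205, -0.979, 0.0], [-0.001, 0.0, -1.0]]
force: [-0.0, -0.5, 0.8]
opening: 0.249
grasp_force: 0.0
```

```bash
python3 - <<'E'
from h import *
s=bot.read_state();im,d=bot.capture("wrist");im2,d2=bot.capture("side")
print(s["position"],s["opening"],s["force"])
mk=np.zeros(d2.shape,bool);mk[150:200,255:305]=1;mk&=im2.max(2)<45
p=cloud("side",mk,d2);p=p[(np.hypot(p[:,0]-.549,p[:,1]-.063)<.05)];print("finger zmin",np.percentile(p[:,2],[0,1,5]), p[p[:,2]<p[:,2].min()+.006].mean(0))
save(np.hstack([cv2.resize(im[170:350,230:410],(400,400)),cv2.resize(im2[140:260,220:340],(400,400))]),"w4.png")
E
```

```text
[0.54867802 0.06324012 0.14911231] 0.24940907452716815 [-0.01898505 -0.46921581  0.81573474]
finger zmin [0.1766752  0.17849861 0.18002575] [0.54460606 0.04594419 0.18025378]
```

View pics/w4.png

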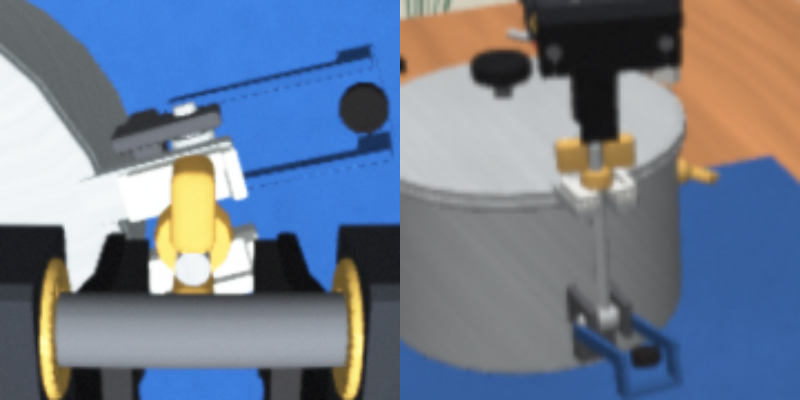

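The fingers now straddle the wings' top, with the tips about 26 mm above the reported TCP. The wings are about 1.3 mm inward of the gap centre (x≈193 against 200), so I'll shift and go down.

Call:
move_arm:
  increments:
    - {"xyz": [0.5, -1.2, 3], "roll": 0, "grip": 25}
    - {"xyz": [0, 0, 3], "roll": 0, "grip": 25}
    - {"xyz": [0, 0, 3], "roll": 0, "grip": 25}
    - {"xyz": [0, 0, 2], "roll": 0, "grip": 25}
    - {"xyz": [0, 0, 0], "roll": 0, "grip": 25}

```text
time_s: 6.7
position: [0.5493, 0.0644, 0.1379]
tcp_rot: [[0.979, -0.205, -0.001], [-0.205, -0.979, 0.0], [-0.001, 0.0, -1.0]]
force: [0.2, -0.1, 0.2]
opening: 0.251
grasp_force: 0.0
```

Call:
move_arm:
  increments:
    - {"xyz": [0, 0, 2], "roll": 0, "grip": 25}
    - {"xyz": [0, 0, 2], "roll": 0, "grip": 25}
    - {"xyz": [0, 0, 2], "roll": 0, "grip": 20}
    - {"xyz": [0, 0, 2], "roll": 0, "grip": 20}
    - {"xyz": [0, 0, 0], "roll": 0, "grip": 20}

```text
time_s: 7.12
position: [0.5494, 0.0643, 0.1301]
tcp_rot: [[0.979, -0.205, -0.001], [-0.205, -0.979, 0.0], [-0.001, 0.0, -1.0]]
force: [-0.2, 0.2, 0.3]
opening: 0.205
grasp_force: 0.0
```

```bash
python3 - <<'E'
from h import *
s=bot.read_state();im,d=bot.capture("wrist");im2,d2=bot.capture("side")
print(s["position"],s["opening"],s["force"])
mk=np.zeros(d2.shape,bool);mk[150:215,255:305]=1;mk&=im2.max(2)<45
p=cloud("side",mk,d2);p=p[(np.hypot(p[:,0]-.549,p[:,1]-.063)<.05)];print("finger zmin",np.percentile(p[:,2],[0,1,5]), p[p[:,2]<p[:,2].min()+.006].mean(0))
save(np.hstack([cv2.resize(im[170:350,230:410],(400,400)),cv2.resize(im2[140:260,220:340],(400,400))]),"w5.png")
E
```

```text
[0.5494166  0.06429002 0.13009513] 0.20521013238346708 [-0.21757023  0.23324251  0.26259021]
finger zmin [0.15847193 0.15948276 0.16138566] [0.54579801 0.04600654 0.16167493]
```

View pics/w5.png

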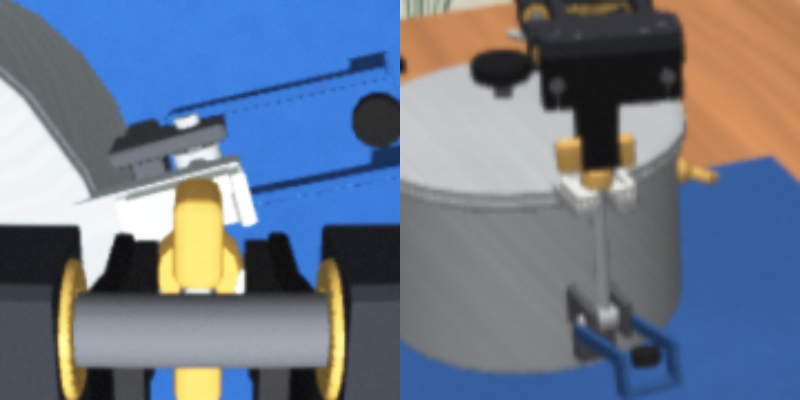

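The fingers now overlap most of the wings' height and are centred (wings 198, gap centre 201). Closing in stages.

Call:
move_arm:
  increments:
    - {"xyz": [0, 0, 0.5], "roll": 0, "grip": 15}
    - {"xyz": [0, 0, 0], "roll": 0, "grip": 15}
    - {"xyz": [0, 0, 0], "roll": 0, "grip": 13.5}
    - {"xyz": [0, 0, 0], "roll": 0, "grip": 13.5}

```text
time_s: 7.55
position: [0.5498, 0.0643, 0.1301]
tcp_rot: [[0.979, -0.205, 0.0], [-0.205, -0.979, -0.0], [0.0, -0.0, -1.0]]
force: [-0.7, 0.4, 0.8]
opening: 0.144
grasp_force: 0.0
```

Call:
move_arm:
  increments:
    - {"xyz": [0, 0, 0], "roll": 0, "grip": 12.5}
    - {"xyz": [0, 0, 0], "roll": 0, "grip": 12.5}

```text
time_s: 7.72
position: [0.5498, 0.0644, 0.1301]
tcp_rot: [[0.979, -0.205, 0.0], [-0.205, -0.979, 0.0], [0.0, -0.0, -1.0]]
force: [0.1, 0.2, 0.9]
opening: 0.128
grasp_force: 0.2
```

Call:
move_arm:
  increments:
    - {"xyz": [0, 0, 0], "roll": 0, "grip": 11.5}
    - {"xyz": [0, 0, 0], "roll": 0, "grip": 11.5}

```text
time_s: 7.88
position: [0.5499, 0.0646, 0.1301]
tcp_rot: [[0.979, -0.205, 0.0], [-0.205, -0.979, 0.0], [0.0, -0.001, -1.0]]
force: [0.2, 1.6, 0.7]
opening: 0.115
grasp_force: 0.6
```

Call:
move_arm:
  increments:
    - {"xyz": [0, -0.4, 0], "roll": 0, "grip": 11}
    - {"xyz": [0, 0, 0], "roll": 0, "grip": 10.5}

```text
time_s: 8.05
position: [0.5499, 0.0647, 0.1301]
tcp_rot: [[0.979, -0.205, 0.0], [-0.205, -0.979, -0.0], [0.0, 0.0, -1.0]]
force: [-0.6, -0.3, 0.7]
opening: 0.114
grasp_force: 19.9
```

Call:
move_arm:
  increments:
    - {"xyz": [0, 0, 0], "roll": 0, "grip": 9}
    - {"xyz": [0, 0, 0], "roll": 0, "grip": 6}
    - {"xyz": [0, 0, 0], "roll": 0, "grip": 0}

```text
time_s: 8.3
position: [0.5499, 0.0647, 0.1301]
tcp_rot: [[0.979, -0.205, 0.0], [-0.205, -0.979, -0.0], [0.0, -0.0, -1.0]]
force: [0.6, -0.6, -0.1]
opening: 0.107
grasp_force: 30.0
```

Call:
move_arm:
  increments:
    - {"xyz": [0, 0, -0.2], "roll": -0.08, "grip": 0}
    - {"xyz": [0, 0, -0.2], "roll": -0.08, "grip": 0}
    - {"xyz": [0, 0, -0.2], "roll": -0.08, "grip": 0}
    - {"xyz": [0, 0, -0.2], "roll": -0.08, "grip": 0}
    - {"xyz": [0, 0, -0.2], "roll": -0.08, "grip": 0}

```text
time_s: 8.72
position: [0.5499, 0.065, 0.1311]
tcp_rot: [[0.981, 0.196, 0.0], [0.196, -0.981, 0.001], [0.0, -0.001, -1.0]]
force: [0.5, 2.3, 1.2]
opening: 0.112
grasp_force: 30.0
```

```bash
python3 - <<'E'
from h import *
s=bot.read_state();print(s["force"],s["moment"],s["position"],s["joint_positions"])
E
```

```text
[0.50513382 2.32930649 1.17835342] [ 0.2355437  -0.02646419 -0.09950726] [0.54993566 0.06503672 0.13110395] [-4.84451574e+00  2.97268212e+01  9.60920747e+01  5.27032125e-02
  5.41697469e+01  7.38223072e+01]
```

Call:
move_arm:
  increments:
    - {"xyz": [0, -0.1, -0.3], "roll": -0.12, "grip": 0}
    - {"xyz": [0, -0.1, -0.3], "roll": -0.12, "grip": 0}
    - {"xyz": [0, -0.1, -0.3], "roll": -0.12, "grip": 0}
    - {"xyz": [0, 0, -0.3], "roll": -0.12, "grip": 0}
    - {"xyz": [0, 0, -0.3], "roll": -0.12, "grip": 0}

```text
time_s: 9.13
position: [0.5496, 0.0655, 0.1326]
tcp_rot: [[0.697, 0.717, -0.0], [0.717, -0.697, 0.001], [0.001, -0.001, -1.0]]
force: [0.0, 1.5, 1.1]
opening: 0.11
grasp_force: 30.0
```

Call:
move_arm:
  increments:
    - {"xyz": [0, 0, -0.3], "roll": -0.12, "grip": 0}
    - {"xyz": [0, 0, -0.3], "roll": -0.12, "grip": 0}
    - {"xyz": [0, 0, -0.3], "roll": -0.12, "grip": 0}
    - {"xyz": [0, 0, -0.3], "roll": -0.12, "grip": 0}
    - {"xyz": [0, 0, -0.3], "roll": -0.12, "grip": 0}

```text
time_s: 9.55
position: [0.5489, 0.0656, 0.134]
tcp_rot: [[0.171, 0.985, -0.002], [0.985, -0.171, 0.001], [0.001, -0.002, -1.0]]
force: [-0.7, 1.3, 1.6]
opening: 0.109
grasp_force: 30.0
```

Call:
move_arm:
  increments:
    - {"xyz": [0, 0, -0.3], "roll": -0.12, "grip": 0}
    - {"xyz": [0, 0, -0.3], "roll": -0.12, "grip": 0}
    - {"xyz": [0, 0, -0.3], "roll": -0.12, "grip": 0}
    - {"xyz": [0, 0, -0.3], "roll": -0.12, "grip": 0}
    - {"xyz": [0, 0, 0], "roll": 0, "grip": 0}

```text
time_s: 9.97
position: [0.5483, 0.0656, 0.1352]
tcp_rot: [[-0.3, 0.954, -0.003], [0.954, 0.3, 0.001], [0.002, -0.002, -1.0]]
force: [-1.6, 2.4, 2.7]
opening: 0.109
grasp_force: 30.0
```

Call:
move_arm:
  increments:
    - {"xyz": [0, 0, -0.3], "roll": -0.12, "grip": 0}
    - {"xyz": [0, 0, -0.3], "roll": -0.12, "grip": 0}
    - {"xyz": [0, 0, -0.3], "roll": -0.12, "grip": 0}
    - {"xyz": [0, 0, -0.3], "roll": -0.12, "grip": 0}
    - {"xyz": [0, 0, 0], "roll": 0, "grip": 0}

```text
time_s: 10.38
position: [0.5478, 0.0652, 0.1362]
tcp_rot: [[-0.705, 0.709, -0.004], [0.709, 0.705, 0.0], [0.003, -0.003, -1.0]]
force: [-4.6, 1.0, 3.7]
opening: 0.113
grasp_force: 30.0
```

Call:
move_arm:
  increments:
    - {"xyz": [0, 0, -0.3], "roll": -0.12, "grip": 0}
    - {"xyz": [0, 0, -0.3], "roll": -0.1, "grip": 0}
    - {"xyz": [0, 0, 0], "roll": 0, "grip": 0}
    - {"xyz": [0, 0, 0], "roll": 0, "grip": 0}

```text
time_s: 10.72
position: [0.5477, 0.065, 0.1367]
tcp_rot: [[-0.84, 0.543, -0.004], [0.543, 0.84, -0.0], [0.004, -0.002, -1.0]]
force: [-5.3, -0.0, 4.5]
opening: 0.115
grasp_force: 30.0
```

Call:
move_arm:
  increments:
    - {"xyz": [0, 0, 0], "roll": 0, "grip": 30}
    - {"xyz": [0, 0, 0], "roll": 0, "grip": 30}
    - {"xyz": [0, 0, 0], "roll": 0, "grip": 30}
    - {"xyz": [0, 0, -10], "roll": 0, "grip": 30}
    - {"xyz": [0, 0, -20], "roll": 0, "grip": 30}

```text
time_s: 11.13
position: [0.5486, 0.0649, 0.1658]
tcp_rot: [[-0.842, 0.539, -0.004], [0.539, 0.842, 0.0], [0.004, -0.002, -1.0]]
force: [-0.1, 0.5, 0.2]
opening: 0.288
grasp_force: 0.0
```

Call:
move_arm:
  increments:
    - {"xyz": [0, 0, -20], "roll": 0, "grip": 30}
    - {"xyz": [0, 0, -10], "roll": 0, "grip": 15}
    - {"xyz": [0, 0, 0], "roll": 0, "grip": 0}
    - {"xyz": [0, 0, 0], "roll": 0, "grip": 0}

```text
time_s: 11.47
position: [0.5503, 0.0649, 0.1977]
tcp_rot: [[-0.843, 0.538, 0.002], [0.538, 0.843, -0.0], [-0.002, 0.001, -1.0]]
force: [0.5, 0.3, -0.1]
opening: 0.152
grasp_force: 0.0
```

```bash
python3 - <<'E'
from h import *
np.set_printoptions(precision=4,suppress=True)
s=bot.read_state();im,d=bot.capture("wrist");print(s["time_s"],s["position"],s["tcp_rot"][:2],s["opening"],s["force"]);print(wings(s,im,d))
im2,d2=bot.capture("side")
save(np.hstack([cv2.resize(im[150:390,200:440],(400,400)),cv2.resize(im2[140:260,220:340],(400,400))]),"w6.png")
E
```

```text
11.4667 [0.5503 0.0649 0.1977] [[-0.8428  0.5383  0.0021]
 [ 0.5383  0.8428 -0.0002]] 0.15240493938463628 [ 0.4789  0.3297 -0.1331]
(883, np.float64(0.178398997728474), array([0.547 , 0.0651, 0.1772]), ((547.8550415039062, 64.38654327392578), (9.204534530639648, 44.84449768066406), 57.36433792114258), np.float64(-32.76420221782052))
```

View pics/w6.png

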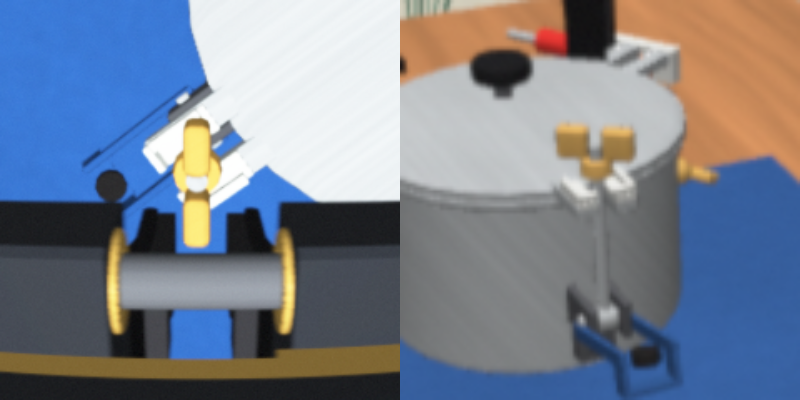

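The wings now lie at -32.8° and their top has risen to 178 mm. That is a turn of 2.78 rad, matching the command, and the side view shows the nut clear of the seat. Next I'll bring the closed fingers inward of the bolt and push it out.

Call:
move_arm:
  increments:
    - {"xyz": [0, 0, 0], "roll": 0.118, "grip": 0}
    - {"xyz": [0, 0, 0], "roll": 0.118, "grip": 0}
    - {"xyz": [0, 0, 0], "roll": 0.118, "grip": 0}
    - {"xyz": [0, 0, 0], "roll": 0.118, "grip": 0}
    - {"xyz": [0, 0, 0], "roll": 0.118, "grip": 0}

```text
time_s: 11.98
position: [0.5488, 0.065, 0.1956]
tcp_rot: [[-0.396, 0.918, -0.003], [0.918, 0.396, 0.0], [0.001, -0.003, -1.0]]
force: [0.1, -0.3, -0.0]
opening: 0.006
grasp_force: 0.0
```

Call:
move_arm:
  increments:
    - {"xyz": [0, 0, 0], "roll": 0.118, "grip": 0}
    - {"xyz": [0, 0, 0], "roll": 0.118, "grip": 0}
    - {"xyz": [0, 0, 0], "roll": 0.118, "grip": 0}
    - {"xyz": [16, 3, 0], "roll": 0, "grip": 0}
    - {"xyz": [16, 3, 0], "roll": 0, "grip": 0}

```text
time_s: 12.4
position: [0.553, 0.0969, 0.1956]
tcp_rot: [[-0.057, 0.998, -0.003], [0.998, 0.057, -0.0], [0.0, -0.003, -1.0]]
force: [0.3, -1.2, -0.0]
opening: 0.007
grasp_force: 0.0
```

Call:
move_arm:
  increments:
    - {"xyz": [0, 0, 15], "roll": 0, "grip": 0}
    - {"xyz": [0, 0, 15], "roll": 0, "grip": 0}
    - {"xyz": [0, 0, 10], "roll": 0, "grip": 0}
    - {"xyz": [0, 0, 5], "roll": 0, "grip": 0}
    - {"xyz": [0, 0, 0], "roll": 0, "grip": 0}

```text
time_s: 12.82
position: [0.5524, 0.0971, 0.1501]
tcp_rot: [[-0.059, 0.998, -0.004], [0.998, 0.059, 0.0], [0.0, -0.004, -1.0]]
force: [0.4, -0.4, 0.5]
opening: 0.005
grasp_force: 0.0
```

```bash
python3 - <<'E'
from h import *
s=bot.read_state();im2,d2=bot.capture("side");print(s["position"],s["opening"],s["force"],s["tcp_rot"][:2])
mk=np.zeros(d2.shape,bool);mk[130:215,240:320]=1;mk&=im2.max(2)<45
p=cloud("side",mk,d2);p=p[(np.hypot(p[:,0]-.555,p[:,1]-.097)<.03)];print("finger zmin",np.percentile(p[:,2],[0,1,5]), p[p[:,2]<p[:,2].min()+.01].mean(0))
E
```

```text
[0.55243237 0.09714671 0.15007916] 0.00466043336763872 [ 0.40524245 -0.40076712  0.46680708] [[-5.85994712e-02  9.98272285e-01 -4.30665862e-03]
 [ 9.98281511e-01  5.86004615e-02  1.04007542e-04]]
finger zmin [0.17708882 0.18046364 0.1824951 ] [0.55022594 0.08836157 0.18302083]
```

Call:
move_arm:
  increments:
    - {"xyz": [0, 2.5, 6], "roll": 0, "grip": 0}
    - {"xyz": [0, 0, 6], "roll": 0, "grip": 0}
    - {"xyz": [0, 0, 6], "roll": 0, "grip": 0}
    - {"xyz": [0, 0, 0], "roll": 0, "grip": 0}

```text
time_s: 13.2
position: [0.5555, 0.0973, 0.1329]
tcp_rot: [[-0.059, 0.998, -0.002], [0.998, 0.059, 0.0], [0.0, -0.002, -1.0]]
force: [0.7, 1.2, 0.8]
opening: 0.003
grasp_force: 0.0
```

Call:
move_arm:
  increments:
    - {"xyz": [-3, 0, 0], "roll": 0, "grip": 0}
    - {"xyz": [-3, 0, 0], "roll": 0, "grip": 0}
    - {"xyz": [-3, 0, 0], "roll": 0, "grip": 0}
    - {"xyz": [0, 0, 0], "roll": 0, "grip": 0}

```text
time_s: 13.53
position: [0.5572, 0.0877, 0.1344]
tcp_rot: [[-0.058, 0.998, 0.001], [0.998, 0.058, -0.0], [-0.0, 0.001, -1.0]]
force: [-0.2, 0.0, -1.1]
opening: 0.009
grasp_force: 0.0
```

Call:
move_arm:
  increments:
    - {"xyz": [-2, 0, 0], "roll": 0, "grip": 0}
    - {"xyz": [-2, 0, 0], "roll": 0, "grip": 0}
    - {"xyz": [0, 0, 0], "roll": 0, "grip": 0}

```text
time_s: 13.78
position: [0.5572, 0.0841, 0.1342]
tcp_rot: [[-0.059, 0.998, 0.0], [0.998, 0.059, -0.0], [-0.0, 0.0, -1.0]]
force: [-0.2, 0.8, 0.5]
opening: 0.004
grasp_force: 0.0
```

Call:
move_arm:
  increments:
    - {"xyz": [-2, 0, 0], "roll": 0, "grip": 0}
    - {"xyz": [-2, 0, 0], "roll": 0, "grip": 0}
    - {"xyz": [0, 0, 0], "roll": 0, "grip": 0}

```text
time_s: 14.03
position: [0.5574, 0.0801, 0.1341]
tcp_rot: [[-0.059, 0.998, 0.0], [0.998, 0.059, -0.0], [-0.0, 0.0, -1.0]]
force: [0.8, 0.1, -0.5]
opening: 0.003
grasp_force: 0.0
```

Call:
move_arm:
  increments:
    - {"xyz": [-2, 0, 0], "roll": 0, "grip": 0}
    - {"xyz": [-2, 0, 0], "roll": 0, "grip": 0}
    - {"xyz": [0, 0, 0], "roll": 0, "grip": 0}

```text
time_s: 14.28
position: [0.5576, 0.0763, 0.1341]
tcp_rot: [[-0.059, 0.998, 0.0], [0.998, 0.059, 0.0], [0.0, 0.0, -1.0]]
force: [-0.0, 1.8, 0.4]
opening: 0.004
grasp_force: 0.3
```

Call:
move_arm:
  increments:
    - {"xyz": [-2, 0, 0], "roll": 0, "grip": 0}
    - {"xyz": [-2, 0, 0], "roll": 0, "grip": 0}
    - {"xyz": [0, 0, 0], "roll": 0, "grip": 0}

```text
time_s: 14.53
position: [0.5578, 0.0721, 0.134]
tcp_rot: [[-0.059, 0.998, -0.0], [0.998, 0.059, -0.0], [-0.0, -0.0, -1.0]]
force: [-0.1, 0.7, 0.7]
opening: -0.0
grasp_force: 0.3
```

```bash
python3 - <<'E'
from h import *
np.set_printoptions(precision=4,suppress=True)
s=bot.read_state();im,d=bot.capture("wrist");im2,d2=bot.capture("side");print(s["position"],s["opening"],s["force"],s["moment"])
save(np.hstack([cv2.resize(im[150:390,200:440],(400,400)),cv2.resize(im2[140:260,220:340],(400,400))]),"w7.png")
E
```

```text
[0.5578 0.0721 0.134 ] -0.0002236242567481266 [-0.0713  0.7458  0.672 ] [ 0.1055 -0.1342  0.0214]
```

View pics/w7.png

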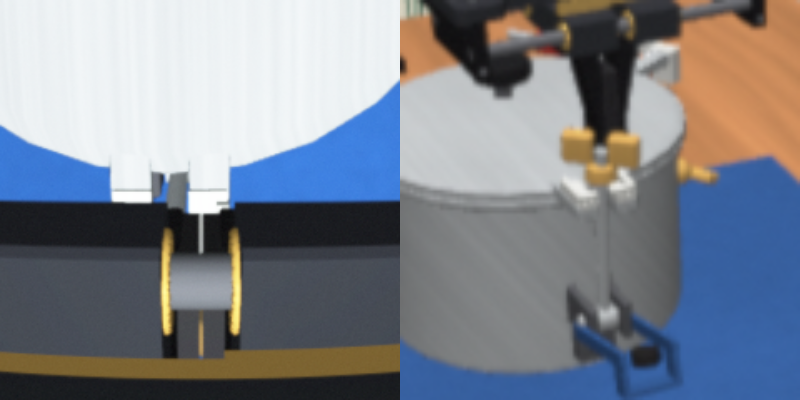

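The side view shows the bolt beginning to tilt, with light forces. I'll follow its arc outward.

Call:
move_arm:
  increments:
    - {"xyz": [-4, 0, 0.2], "roll": 0, "grip": 0}
    - {"xyz": [-4, 0, 0.3], "roll": 0, "grip": 0}
    - {"xyz": [-4, 0, 0.4], "roll": 0, "grip": 0}
    - {"xyz": [-4, 0, 0.5], "roll": 0, "grip": 0}

```text
time_s: 14.97
position: [0.5588, 0.056, 0.1326]
tcp_rot: [[-0.059, 0.998, 0.0], [0.998, 0.059, 0.0], [0.0, 0.0, -1.0]]
force: [0.4, 0.7, 0.3]
opening: 0.006
grasp_force: 0.5
```

Call:
move_arm:
  increments:
    - {"xyz": [-5.3, 0, 1], "roll": 0, "grip": 0}
    - {"xyz": [-5.3, 0, 1.3], "roll": 0, "grip": 0}
    - {"xyz": [-5.3, 0, 1.5], "roll": 0, "grip": 0}
    - {"xyz": [-5.3, 0, 1.8], "roll": 0, "grip": 0}

```text
time_s: 15.3
position: [0.5601, 0.0346, 0.1269]
tcp_rot: [[-0.059, 0.998, 0.0], [0.998, 0.059, -0.0], [-0.0, 0.0, -1.0]]
force: [0.2, 0.0, 0.6]
opening: 0.004
grasp_force: 0.4
```

Call:
move_arm:
  increments:
    - {"xyz": [-5, 0, 2], "roll": 0, "grip": 0}
    - {"xyz": [-5, 0, 2.3], "roll": 0, "grip": 0}
    - {"xyz": [-4.8, 0, 2.6], "roll": 0, "grip": 0}
    - {"xyz": [-4.6, 0, 2.9], "roll": 0, "grip": 0}

```text
time_s: 15.63
position: [0.5613, 0.0153, 0.117]
tcp_rot: [[-0.059, 0.998, 0.0], [0.998, 0.059, -0.0], [-0.0, 0.0, -1.0]]
force: [0.6, 0.7, 0.3]
opening: 0.006
grasp_force: 0.4
```

```bash
python3 - <<'E'
from h import *
np.set_printoptions(precision=4,suppress=True)
s=bot.read_state();im2,d2=bot.capture("side");print(s["position"],s["force"])
g=bot.spot_in("wings","side");print([(r["conf"],w2("side",r["at"])) for r in g[:2]])
hs=cv2.cvtColor(im2,cv2.COLOR_RGB2HSV);m=(hs[...,0]>12)&(hs[...,0]<30)&(hs[...,1]>110)
p=cloud("side",m,d2);p=p[(abs(p[:,0]-.553)<.035)&(abs(p[:,1]-.01)<.09)&(p[:,2]>.03)];print(len(p),p.mean(0),p.min(0),p.max(0))
E
```

```text
[0.5613 0.0153 0.117 ] [0.5572 0.6547 0.2737]
[(0.6, array([ 0.5487, -0.0039,  0.1443]))]
378 [ 0.5531 -0.0075  0.1873] [ 0.5263 -0.0251  0.1283] [0.5873 0.063  0.2847]
```

Call:
move_arm:
  increments:
    - {"xyz": [-4.5, 0, 3], "roll": 0, "grip": 0}
    - {"xyz": [-4.4, 0, 3.2], "roll": 0, "grip": 0}
    - {"xyz": [-4.2, 0, 3.5], "roll": 0, "grip": 0}
    - {"xyz": [-4, 0, 3.7], "roll": 0, "grip": 0}

```text
time_s: 16.07
position: [0.5622, -0.0016, 0.1036]
tcp_rot: [[-0.059, 0.998, 0.0], [0.998, 0.059, -0.0], [-0.0, 0.0, -1.0]]
force: [0.4, -0.3, 0.4]
opening: 0.002
grasp_force: 0.5
```

Call:
move_arm:
  increments:
    - {"xyz": [-3.7, 0, 4], "roll": 0, "grip": 0}
    - {"xyz": [-3.6, 0, 4.1], "roll": 0, "grip": 0}
    - {"xyz": [-1.5, 0, 2], "roll": 0, "grip": 0}
    - {"xyz": [0, 0, 0], "roll": 0, "grip": 0}

```text
time_s: 16.4
position: [0.5627, -0.0105, 0.0932]
tcp_rot: [[-0.058, 0.998, -0.0], [0.998, 0.058, -0.0], [-0.0, -0.0, -1.0]]
force: [0.1, -0.2, 0.6]
opening: 0.005
grasp_force: 0.3
```

Call:
move_arm:
  increments:
    - {"xyz": [-1.6, 0, 2], "roll": 0, "grip": 0}
    - {"xyz": [-1.6, 0, 2], "roll": 0, "grip": 0}
    - {"xyz": [0, 0, 0], "roll": 0, "grip": 0}

```text
time_s: 16.65
position: [0.5628, -0.0132, 0.0894]
tcp_rot: [[-0.059, 0.998, -0.0], [0.998, 0.059, 0.0], [0.0, -0.0, -1.0]]
force: [-0.0, -0.1, 0.1]
opening: 0.006
grasp_force: 0.3
```

```bash
python3 - <<'E'
from h import *
np.set_printoptions(precision=4,suppress=True)
s=bot.read_state();im2,d2=bot.capture("side");print(s["position"],s["force"],s["moment"])
g=bot.spot_in("wings","side")
for r in g[:2]:
    w=w2("side",r["at"]);print(r["conf"],w,"theta",np.arctan2(.0648-w[1],w[2]-.05))
E
```

```text
[ 0.5628 -0.0132  0.0894] [-0.0256 -0.1308  0.1123] [-0.1336 -0.1177 -0.0111]
0.76 [ 0.5542 -0.0381  0.1144] theta 1.0116338816705637
0.7 [ 0.5616 -0.3795  0.0435] theta 1.5853482597554478
```

Call:
move_arm:
  increments:
    - {"xyz": [-1, 0, 1.7], "roll": 0, "grip": 0}
    - {"xyz": [-0.9, 0, 1.7], "roll": 0, "grip": 0}
    - {"xyz": [-0.9, 0, 1.7], "roll": 0, "grip": 0}
    - {"xyz": [0, 0, 0], "roll": 0, "grip": 0}
    - {"xyz": [0, 0, 0], "roll": 0, "grip": 0}

```text
time_s: 17.17
position: [0.563, -0.0159, 0.0845]
tcp_rot: [[-0.059, 0.998, -0.0], [0.998, 0.059, 0.0], [0.0, -0.0, -1.0]]
force: [0.5, -0.7, 0.7]
opening: 0.004
grasp_force: 0.2
```

Call:
move_arm:
  increments:
    - {"xyz": [-0.9, 0, 1.8], "roll": 0, "grip": 0}
    - {"xyz": [-0.8, 0, 1.8], "roll": 0, "grip": 0}
    - {"xyz": [-0.8, 0, 1.8], "roll": 0, "grip": 0}
    - {"xyz": [0, 0, 0], "roll": 0, "grip": 0}
    - {"xyz": [0, 0, 0], "roll": 0, "grip": 0}

```text
time_s: 17.58
position: [0.563, -0.0183, 0.079]
tcp_rot: [[-0.059, 0.998, -0.001], [0.998, 0.059, 0.0], [0.0, -0.001, -1.0]]
force: [1.3, 0.3, -0.4]
opening: 0.002
grasp_force: 0.1
```

Call:
move_arm:
  increments:
    - {"xyz": [-0.8, 0, 1.9], "roll": 0, "grip": 0}
    - {"xyz": [-0.7, 0, 1.9], "roll": 0, "grip": 0}
    - {"xyz": [-0.7, 0, 1.9], "roll": 0, "grip": 0}
    - {"xyz": [0, 0, 0], "roll": 0, "grip": 0}
    - {"xyz": [0, 0, 0], "roll": 0, "grip": 0}

```text
time_s: 18.0
position: [0.5632, -0.0205, 0.0733]
tcp_rot: [[-0.059, 0.998, -0.0], [0.998, 0.059, 0.0], [0.0, -0.0, -1.0]]
force: [-0.1, -0.6, 0.9]
opening: 0.006
grasp_force: 0.0
```

```bash
python3 - <<'E'
from h import *
np.set_printoptions(precision=4,suppress=True)
s=bot.read_state();im2,d2=bot.capture("side");im,d=bot.capture("wrist");print(s["position"],s["force"],s["moment"])
for r in bot.spot_in("wings","side")[:2]:
    w=w2("side",r["at"]);print(r["conf"],w,"theta",np.arctan2(.0648-w[1],w[2]-.05))
E
```

```text
[ 0.5632 -0.0205  0.0733] [-0.1235 -0.6397  0.8645] [-0.0071 -0.1578  0.0183]
0.53 [ 0.5526 -0.0497  0.0927] theta 1.2139134094886237
0.37 [ 0.4419 -0.3654  0.0395] theta 1.5953053809245414
```

Call:
move_arm:
  increments:
    - {"xyz": [-0.7, 0, 1.9], "roll": 0, "grip": 0}
    - {"xyz": [-0.6, 0, 1.9], "roll": 0, "grip": 0}
    - {"xyz": [0, 0, 0], "roll": 0, "grip": 0}
    - {"xyz": [0, 0, 0], "roll": 0, "grip": 0}

```text
time_s: 18.48
position: [0.5633, -0.0219, 0.0696]
tcp_rot: [[-0.059, 0.998, -0.0], [0.998, 0.059, 0.0], [0.0, -0.0, -1.0]]
force: [0.2, 0.7, -0.4]
opening: 0.009
grasp_force: 0.0
```

Call:
move_arm:
  increments:
    - {"xyz": [-0.6, 0, 1.9], "roll": 0, "grip": 0}
    - {"xyz": [-0.6, 0, 1.9], "roll": 0, "grip": 0}
    - {"xyz": [0, 0, 0], "roll": 0, "grip": 0}
    - {"xyz": [0, 0, 0], "roll": 0, "grip": 0}

```text
time_s: 18.82
position: [0.5633, -0.0231, 0.0658]
tcp_rot: [[-0.059, 0.998, -0.0], [0.998, 0.059, 0.0], [0.0, -0.0, -1.0]]
force: [0.3, 0.4, -0.6]
opening: 0.003
grasp_force: 0.0
```

```bash
python3 - <<'E'
from h import *
np.set_printoptions(precision=4,suppress=True)
s=bot.read_state();im2,d2=bot.capture("side");im,d=bot.capture("wrist");print(s["position"],s["force"],s["moment"])
for r in bot.spot_in("wings","side")[:2]:
    w=w2("side",r["at"]);print(r["conf"],w,"theta",np.arctan2(.0648-w[1],w[2]-.05))
save(np.hstack([cv2.resize(im[150:390,200:440],(400,400)),cv2.resize(im2[160:280,220:340],(400,400))]),"w8.png")
E
```

```text
[ 0.5633 -0.0231  0.0658] [ 0.2665  0.4133 -0.5629] [-0.0437 -0.106  -0.0362]
0.62 [ 0.5535 -0.0528  0.0858] theta 1.275277113705583
```

View pics/w8.png

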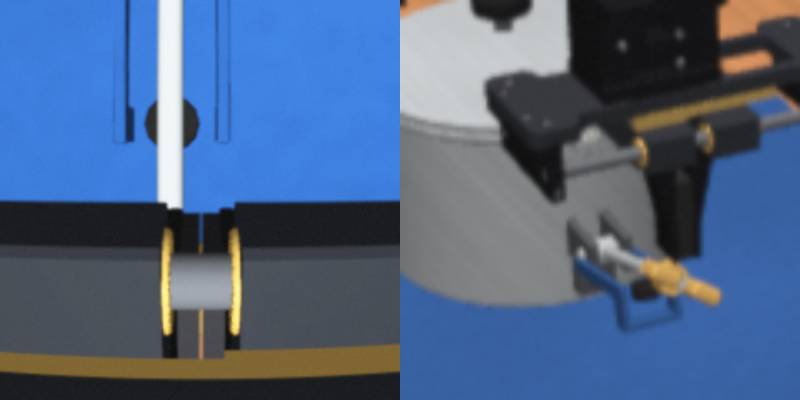

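The wrist view shows the shank at x≈170 against the finger centre at 201, so the fingers are about 9.5 mm off to one side. I'll lift, centre over the shank inboard of the nut (r≈80 mm), and press there.

Call:
move_arm:
  increments:
    - {"xyz": [0, 0, -8], "roll": 0, "grip": 0}
    - {"xyz": [0, 0, -8], "roll": 0, "grip": 0}
    - {"xyz": [9.3, -5, 0], "roll": 0, "grip": 0}
    - {"xyz": [9.3, -5, 0], "roll": 0, "grip": 0}
    - {"xyz": [0, 0, 0], "roll": 0, "grip": 0}

```text
time_s: 19.38
position: [0.5498, -0.0028, 0.0821]
tcp_rot: [[-0.06, 0.998, -0.003], [0.998, 0.06, 0.001], [0.001, -0.003, -1.0]]
force: [-0.4, 0.5, 0.7]
opening: 0.007
grasp_force: 0.0
```

```bash
python3 - <<'E'
from h import *
np.set_printoptions(precision=4,suppress=True)
s=bot.read_state();im2,d2=bot.capture("side");im,d=bot.capture("wrist");print(s["position"],s["force"],s["moment"])
for r in bot.spot_in("wings","side")[:2]:
    w=w2("side",r["at"]);print(r["conf"],w,"theta",np.arctan2(.0648-w[1],w[2]-.05))
p=wcloud((im.min(2)>140),d,s)
p=p[(abs(p[:,0]-.5515)<.012)&(p[:,1]<.06)&(p[:,1]>-.06)&(p[:,2]<.125)&(p[:,2]>.04)]
for a in np.arange(-.06,.06,.01):
    q=p[(p[:,1]>a)&(p[:,1]<a+.01)]
    if len(q)>5: print(round(a,3),len(q),np.median(q,0))
E
```

```text
[ 0.5498 -0.0028  0.0821] [-0.4206  0.5232  0.7485] [-0.0099 -0.1228 -0.0149]
0.47 [ 0.5561 -0.0536  0.0852] theta 1.2815099865111317
0.29 [ 0.546  -0.0425  0.0809] theta 1.2902440809868723
-0.01 109 [ 0.552  -0.0019  0.0763]
0.0 274 [0.5518 0.0053 0.0741]
0.01 248 [0.551  0.0148 0.0709]
0.02 244 [0.5504 0.0249 0.0675]
0.03 240 [0.5498 0.035  0.0644]
0.04 236 [0.5492 0.045  0.0612]
0.05 247 [0.5485 0.0555 0.0574]
```

Call:
move_arm:
  increments:
    - {"xyz": [0, 2, 7], "roll": 0, "grip": 0}
    - {"xyz": [0, 0, 7], "roll": 0, "grip": 0}
    - {"xyz": [0, 0, 4], "roll": 0, "grip": 0}
    - {"xyz": [0, 0, 2], "roll": 0, "grip": 0}
    - {"xyz": [0, 0, 0], "roll": 0, "grip": 0}

```text
time_s: 19.95
position: [0.5537, -0.005, 0.0608]
tcp_rot: [[-0.059, 0.998, -0.002], [0.998, 0.059, 0.0], [0.001, -0.002, -1.0]]
force: [1.8, -0.1, -0.6]
opening: 0.009
grasp_force: 0.0
```

Call:
move_arm:
  increments:
    - {"xyz": [0, 0, 1], "roll": 0, "grip": 0}
    - {"xyz": [0, 0, 1], "roll": 0, "grip": 0}
    - {"xyz": [0, 0, 0], "roll": 0, "grip": 0}

```text
time_s: 20.2
position: [0.5544, -0.005, 0.0599]
tcp_rot: [[-0.059, 0.998, 0.0], [0.998, 0.059, 0.0], [0.0, 0.0, -1.0]]
force: [-0.8, 0.1, 0.7]
opening: 0.002
grasp_force: 0.0
```

Call:
move_arm:
  increments:
    - {"xyz": [0, 0, 1], "roll": 0, "grip": 0}
    - {"xyz": [0, 0, 1], "roll": 0, "grip": 0}
    - {"xyz": [0, 0, 0], "roll": 0, "grip": 0}

```text
time_s: 20.45
position: [0.5543, -0.005, 0.0579]
tcp_rot: [[-0.059, 0.998, -0.0], [0.998, 0.059, -0.0], [-0.0, -0.0, -1.0]]
force: [0.3, 0.4, 0.6]
opening: 0.001
grasp_force: 0.0
```

Call:
move_arm:
  increments:
    - {"xyz": [0, 0, 1], "roll": 0, "grip": 0}
    - {"xyz": [0, 0, 1], "roll": 0, "grip": 0}
    - {"xyz": [0, 0, 0], "roll": 0, "grip": 0}

```text
time_s: 20.7
position: [0.5543, -0.0049, 0.0558]
tcp_rot: [[-0.059, 0.998, -0.0], [0.998, 0.059, 0.0], [0.0, -0.0, -1.0]]
force: [0.2, 0.2, 0.6]
opening: 0.006
grasp_force: 0.0
```

Call:
move_arm:
  increments:
    - {"xyz": [0, 0, 1], "roll": 0, "grip": 0}
    - {"xyz": [0, 0, 0], "roll": 0, "grip": 0}

```text
time_s: 20.87
position: [0.5543, -0.005, 0.0548]
tcp_rot: [[-0.059, 0.998, -0.0], [0.998, 0.059, 0.0], [0.0, -0.0, -1.0]]
force: [-0.3, -0.6, 0.2]
opening: 0.007
grasp_force: 0.0
```

Call:
move_arm:
  increments:
    - {"xyz": [0, 0, 1], "roll": 0, "grip": 0}
    - {"xyz": [0, 0, 0], "roll": 0, "grip": 0}
    - {"xyz": [0, 0, 0], "roll": 0, "grip": 0}

```text
time_s: 21.12
position: [0.5544, -0.005, 0.0539]
tcp_rot: [[-0.059, 0.998, 0.0], [0.998, 0.059, 0.0], [0.0, 0.0, -1.0]]
force: [-0.2, -0.1, 0.7]
opening: 0.007
grasp_force: 0.0
```

Call:
move_arm:
  increments:
    - {"xyz": [0, 0, 1], "roll": 0, "grip": 0}
    - {"xyz": [0, 0, 0], "roll": 0, "grip": 0}
    - {"xyz": [0, 0, 0], "roll": 0, "grip": 0}

```text
time_s: 21.37
position: [0.5544, -0.005, 0.0529]
tcp_rot: [[-0.059, 0.998, 0.0], [0.998, 0.059, 0.0], [0.0, 0.0, -1.0]]
force: [0.4, 1.3, 0.1]
opening: 0.005
grasp_force: 0.0
```

Call:
move_arm:
  increments:
    - {"xyz": [0, 0, 1], "roll": 0, "grip": 0}
    - {"xyz": [0, 0, 0], "roll": 0, "grip": 0}
    - {"xyz": [0, 0, 0], "roll": 0, "grip": 0}

```text
time_s: 21.62
position: [0.5544, -0.005, 0.0519]
tcp_rot: [[-0.059, 0.998, -0.0], [0.998, 0.059, 0.0], [0.0, -0.0, -1.0]]
force: [0.2, -0.9, 0.5]
opening: 0.006
grasp_force: 0.1
```

Call:
move_arm:
  increments:
    - {"xyz": [0, 0, 1], "roll": 0, "grip": 0}
    - {"xyz": [0, 0, 0], "roll": 0, "grip": 0}
    - {"xyz": [0, 0, 0], "roll": 0, "grip": 0}

```text
time_s: 21.87
position: [0.5543, -0.0049, 0.0509]
tcp_rot: [[-0.059, 0.998, -0.0], [0.998, 0.059, 0.0], [0.0, -0.0, -1.0]]
force: [0.3, 0.5, 0.4]
opening: 0.002
grasp_force: 0.0
```

```bash
cat >> h.py <<'E'
def theta(s,im,d):
    p=wcloud((im.min(2)>140),d,s)
    p=p[(abs(p[:,0]-.5515)<.012)&(p[:,1]<.06)&(p[:,1]>-.0)&(p[:,2]<.125)&(p[:,2]>.04)]
    ys=[];zs=[]
    for a in np.arange(0,.06,.01):
        q=p[(p[:,1]>a)&(p[:,1]<a+.01)]
        if len(q)>20: ys.append(np.median(q[:,1]));zs.append(np.median(q[:,2]))
    f=np.polyfit(ys,zs,1);return "theta",np.pi/2-np.arctan(-f[0]),"surface z at y=-.0145",np.polyval(f,-.0145)
E
python3 - <<'E'
from h import *
s=bot.read_state();im,d=bot.capture("wrist");print(s["time_s"],s["position"],s["force"],theta(s,im,d))
E
```

```text
21.8667 [ 0.55431486 -0.00494498  0.05085955] [0.28189165 0.45708872 0.36886443] ('theta', np.float64(1.2933718337585816), 'surface z at y=-.0145', np.float64(0.07689484359006639))
```

Call:
move_arm:
  increments:
    - {"xyz": [0, 0, 1], "roll": 0, "grip": 0}
    - {"xyz": [0, 0, 1], "roll": 0, "grip": 0}
    - {"xyz": [0, 0, 0], "roll": 0, "grip": 0}

```text
time_s: 22.17
position: [0.5543, -0.0049, 0.0488]
tcp_rot: [[-0.059, 0.998, -0.0], [0.998, 0.059, 0.0], [0.0, -0.0, -1.0]]
force: [0.4, -0.5, -0.0]
opening: 0.004
grasp_force: 0.1
```

Call:
move_arm:
  increments:
    - {"xyz": [0, 0, 1], "roll": 0, "grip": 0}
    - {"xyz": [0, 0, 0], "roll": 0, "grip": 0}
    - {"xyz": [0, 0, 0], "roll": 0, "grip": 0}

```text
time_s: 22.42
position: [0.5543, -0.0049, 0.0478]
tcp_rot: [[-0.059, 0.998, -0.0], [0.998, 0.059, 0.0], [0.0, -0.0, -1.0]]
force: [0.7, -0.4, 0.7]
opening: 0.005
grasp_force: 0.0
```

Call:
move_arm:
  increments:
    - {"xyz": [0, 0, 1], "roll": 0, "grip": 0}
    - {"xyz": [0, 0, 0], "roll": 0, "grip": 0}
    - {"xyz": [0, 0, 0], "roll": 0, "grip": 0}

```text
time_s: 22.67
position: [0.5543, -0.0049, 0.0469]
tcp_rot: [[-0.059, 0.998, -0.0], [0.998, 0.059, 0.0], [0.0, -0.0, -1.0]]
force: [0.9, 0.4, -0.3]
opening: 0.004
grasp_force: 0.0
```

Call:
move_arm:
  increments:
    - {"xyz": [0, 0, 1], "roll": 0, "grip": 0}
    - {"xyz": [0, 0, 0], "roll": 0, "grip": 0}
    - {"xyz": [0, 0, 0], "roll": 0, "grip": 0}

```text
time_s: 22.92
position: [0.5544, -0.005, 0.046]
tcp_rot: [[-0.059, 0.998, 0.0], [0.998, 0.059, -0.0], [-0.0, 0.0, -1.0]]
force: [-0.5, 0.5, 0.7]
opening: 0.007
grasp_force: 0.2
```

Call:
move_arm:
  increments:
    - {"xyz": [0, 0, 1], "roll": 0, "grip": 0}
    - {"xyz": [0, 0, 0], "roll": 0, "grip": 0}
    - {"xyz": [0, 0, 0], "roll": 0, "grip": 0}

```text
time_s: 23.17
position: [0.5545, -0.0052, 0.0451]
tcp_rot: [[-0.059, 0.998, 0.0], [0.998, 0.059, -0.0], [-0.0, 0.0, -1.0]]
force: [-0.7, -0.9, 2.5]
opening: 0.009
grasp_force: 0.9
```

Call:
move_arm:
  increments:
    - {"xyz": [0, 0, 1], "roll": 0, "grip": 0}
    - {"xyz": [0, 0, 0], "roll": 0, "grip": 0}
    - {"xyz": [0, 0, 0], "roll": 0, "grip": 0}

```text
time_s: 23.42
position: [0.5546, -0.0052, 0.0442]
tcp_rot: [[-0.059, 0.998, 0.0], [0.998, 0.059, -0.0], [-0.0, 0.0, -1.0]]
force: [-0.3, -2.1, 3.7]
opening: 0.002
grasp_force: 1.8
```

```bash
python3 - <<'E'
from h import *
s=bot.read_state();im,d=bot.capture("wrist");print(s["time_s"],s["position"],s["force"],theta(s,im,d))
E
```

```text
23.4167 [ 0.55455796 -0.00524066  0.04420691] [-0.34678804 -2.14639336  3.68143363] ('theta', np.float64(1.3681164108848725), 'surface z at y=-.0145', np.float64(0.07055220774120752))
```

Call:
move_arm:
  increments:
    - {"xyz": [0, 0, 0.7], "roll": 0, "grip": 0}
    - {"xyz": [0, 0, 0], "roll": 0, "grip": 0}
    - {"xyz": [0, 0, 0], "roll": 0, "grip": 0}
    - {"xyz": [0, 0, 0], "roll": 0, "grip": 0}
    - {"xyz": [0, 0, 0], "roll": 0, "grip": 0}

```text
time_s: 23.88
position: [0.5546, -0.0053, 0.0436]
tcp_rot: [[-0.059, 0.998, 0.001], [0.998, 0.059, -0.001], [-0.001, 0.001, -1.0]]
force: [-0.8, -2.1, 5.6]
opening: 0.004
grasp_force: 2.4
```

Call:
move_arm:
  increments:
    - {"xyz": [0, 0, -0.7], "roll": 0, "grip": 0}
    - {"xyz": [0, 0, -0.7], "roll": 0, "grip": 0}
    - {"xyz": [0, 0, -1], "roll": 0, "grip": 0}
    - {"xyz": [0, 0, -2], "roll": 0, "grip": 0}
    - {"xyz": [0, 0, -3], "roll": 0, "grip": 0}

```text
time_s: 24.3
position: [0.5537, -0.0045, 0.0502]
tcp_rot: [[-0.059, 0.998, -0.002], [0.998, 0.059, 0.001], [0.001, -0.002, -1.0]]
force: [-0.4, -0.6, 0.2]
opening: 0.004
grasp_force: 0.0
```

Call:
move_arm:
  increments:
    - {"xyz": [0, 0, -8], "roll": 0, "grip": 0}
    - {"xyz": [0, 0, -10], "roll": 0, "grip": 0}
    - {"xyz": [0, 0, -10], "roll": 0, "grip": 0}
    - {"xyz": [0, 0, 0], "roll": 0, "grip": 0}
    - {"xyz": [0, 0, 0], "roll": 0, "grip": 0}

```text
time_s: 24.72
position: [0.5552, -0.0051, 0.0799]
tcp_rot: [[-0.059, 0.998, 0.003], [0.998, 0.059, -0.001], [-0.001, 0.003, -1.0]]
force: [0.1, 0.4, 0.2]
opening: 0.009
grasp_force: 0.0
```

```bash
python3 - <<'E'
from h import *
s=bot.read_state();im,d=bot.capture("wrist");print(s["time_s"],s["position"],s["force"],theta(s,im,d))
im2,d2=bot.capture("side")
for r in bot.spot_in("wings","side")[:2]:
    w=w2("side",r["at"]);print(r["conf"],w,"theta",np.arctan2(.0648-w[1],w[2]-.05))
E
```

```text
24.7167 [ 0.55524882 -0.00511313  0.07992563] [0.08003634 0.36524869 0.18409676] ('theta', np.float64(1.36153064028002), 'surface z at y=-.0145', np.float64(0.07113204109126171))
0.68 [ 0.55892123 -0.05423524  0.07676182] theta 1.3496507079274718
0.37 [0.49205602 0.11651244 0.07535426] theta -1.1149442409667718
```

```bash
python3 -c "
from rig import bot
print(bot.hand_in())"
```

```text
the job is handed in; nothing more can be done
None
```

I loosened the wing nut by about 2.8 rad, swung the bolt out, pressed it on its rest with about 5.6 N at the tool and released it; it stayed at about 1.36 rad. The job is handed in, but no verdict came back.

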